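# Slide the coriander holder past its spring catch

### The arm

A 7-joint arm with a two-finger parallel gripper is mounted at the origin on the work surface. World frame = base frame: x ahead of the robot, y to its left, z up, the work surface at z = 0. Lengths are in m, angles in degrees, forces in N, time in s.
With the tool pointing down it reaches from about 0.35 to 0.775 m from the base axis. Payload 3.1 kg.
Tool frame: the origin (TCP) lies on the centre line of the jaws, within the pads' length; the fingertips stand 17 mm ahead of it and the grasp point (between the pads) lies 2 mm behind it (robot.tip_reach is the distance from the TCP to the fingertips, in m); z points along the fingers, y is the line along which they close (so a half turn about z gives the same grasp; the last joint's range is limited). The gripper opens to 85 mm and grips with 20 to 120 N. Pads are 22 mm wide; open, the fingers measure 114 mm over their backs; the gripper's body (76 mm by 85 mm) begins 54 mm behind the grasp point. The pads swing forward as they close: fully open they stand 13 mm farther back than shut.
Start: joints at [-66.446, 17.813, 0.802, 86.603, -0.252, 75.585, -1.558], TCP at [0.241, 0.495, 0.248] pointing down, gripper open.
Joint ranges: [-154.91, 154.91], [-16.99, 109.72], [-72.82, 74.43], [7.12, 147.25], [-82.49, 262.49], [11.32, 116.49], [-174.64, 174.64]. Speed limits (degrees/s): [159.86, 159.86, 180, 180, 180, 180, 180].

### API

Orientations are given as [roll, pitch, yaw] about the fixed x, y, z axes, in that order (R = Rz(yaw) Ry(pitch) Rx(roll)).
In Python, from station import robot, fingers, vision, workorder, recognise gives the robot as it stands. Calls block until the motion is done:
- robot.move_to(position, orientation): joint-space move of the TCP to a pose.
- robot.line_to(position, orientation=None, velocity=0.15, f_stop=None): straight line of the TCP; orientation=None keeps the orientation; velocity is the mean speed in m/s. With f_stop (N) it stops when the force on the tool has changed by that much, and returns True; else False.
- robot.move_j(angles): joint-space move.
- fingers.gripper_to(opening, force=None): opening from 0.0 (shut) to 1.0 (fully open); force is the grip in N (None keeps the last); returns when the fingers have stopped.
- robot.pause(seconds).
- robot.inverse_kinematics(position, orientation): joint angles nearest the present ones, or None.
- vision.grab_frame(name): name is "side" or "top"; returns the picture (384x512x3 uint8, red, green, blue); there is no depth.
- vision.calibration(name): a dict with "mtx" (3x3 intrinsics, pixels), "k1" (the pictures are not rectified: a ray, as slopes to the right and down, at radius r is drawn at 1 + k1 r^2 times it, then the intrinsics apply), "extrinsics" (4x4, takes a point from world to camera coordinates). Camera axes: x right, y up, looking along -z (the intrinsics and any distortion apply to the point x, -y, -z); pixel columns grow to the right and rows downward; lengths in m; the calibration is good to about 2 mm. A picture is of the moment at which its call begins. calibration takes no time and is no camera call.
A pose or a line that the arm cannot do raises robot.PlanningError and nothing moves.
- workorder.close_job(): hands the job in; it is judged then, once.
Trained networks look in the newest picture that a camera, given by its name, has taken for a name from the list of things; names that differ only in an ending like _2 or _b are one class to them, and where a whole thing is asked for, a point or a joint stands for the part that bears it (a point fixed in the world has none). Each returns a list of dicts, best first, with "p" (0 to 1); they miss things now and then, are a little off and sometimes report something else, mostly with a low value. They report only what shows in the picture. A call takes as long as a camera call.
- recognise(label, camera): "rect" ([centre column, centre row, width, height] in pixels, round what is visible of it).
Readings, each from a call of its own:
- robot.current_time_s(): time.
- robot.current_joint_positions(): joint angles.
- robot.current_dq(): joint speeds.
- robot.current_joint_torque(): joint torques, N m.
- robot.current_tool_pos(): TCP position.
- robot.current_eef_rot(): TCP orientation.
- robot.current_contact_force(): force on the tool from outside, world axes, zero at the start.
- robot.current_torque(): the same for the moment, N m.
- robot.current_finger_gap(): opening from 0.0 (shut) to 1.0 (fully open).
- robot.current_gripper_force(): force on a finger pad.
Only numpy, scipy, OpenCV 4.12 (cv2) and the standard library are available. Lean on these libraries where they do the work, as an engineer would, in place of code of your own. Each camera call takes 0.05 s, during which the arm holds its last target. There are 200 camera calls.

### The job

Move the coriander along to the other end of its rail: with the fingertips press the long steel bar down against its springs and, keeping it down, push the grey pot holder by its upright tab along the rail, past the catch, fully home against the end stop; then let the bar spring back up so that the catch locks the holder there. Only press and push: do not pinch the tab, do not touch, lift or tip the pot that rides in the holder, and do not ram the holder against a catch that is still up. Leave everything else on the ledge where it stands.

Things in the scene. Friction and masses are not known exactly. Their poses are not given: they have to be found in the camera images.
- rail_unit: Fixed birch plywood board 320 x 230 x 18 mm on the ledge, carrying the holder's rails and the catch. Origin: centre of its underside. +x (level): direction in which the holder must slide, towards the end stop; +y: from the press bar towards the pot; z up. In this frame pot and holder (ring 106 mm across) are at y = +47 mm, the press bar at y = -85 mm.
- catch (a joint): How far the spring catch (press bar and lug together, straight down, no tilting) is pressed, m: 0 up, 0.014 bottomed. It takes 2.4 N to start, 6.6 N at the bottom. The fin passes over the lug once it is pressed more than 0.007; let go, it springs up unless the fin is over the lug.
- press_bar: Long flat steel bar of the catch, 190 mm along x, 26 mm along y, 8 mm thick; the finger presses it and can slide along it. Origin: centre of its top face, 50 mm above the ledge when up. Axes as rail_unit. It can be pressed anywhere along its length with the same effect.
- tab_back: Rear half of the holder's upright push tab (grey plate, 10 mm thick along x, 28 along y, spanning 54 to 74 mm above the ledge) over the press bar. Origin: centre of its rear (-x) face, the face to push. A flat arm joins its +y side to the holder. Its x in rail_unit's frame: -65 to -35 mm at the start, -10 where a raised catch blocks it, +10 past the catch, +25 fully home. A few N move it. Axes as rail_unit.
- tab_front: Front half of the same tab. Origin: centre of its front (+x) face, 10 mm ahead of tab_back's.
- fin: Small stop fin under the holder's arm, between tab and pot: 8 mm along x, 20 mm along y; origin: centre of its underside, 53 mm above the ledge. It moves with the holder and meets the lug.
- lug: Steel lug of the catch, 12 mm along x, 20 mm along y, beside the press bar on its pot side, standing in the fin's way; it moves with the bar. Origin: centre of its top, 60 mm above the ledge when up.
- pot_mid (a point): Centre (half-way up) of the white glazed coriander pot, 74 mm high and 72 to 86 mm across, with leaves to about 50 mm above its rim, standing loose in the ring of the holder, its foot 44 mm above the ledge. z along its axis, upward.
- spray: Amber glass spray bottle, 66 mm across, 168 mm tall, standing on the ledge past the end-stop side of the board. Origin: centre of its underside.
- dibber: Wooden T-handled dibber with a steel point lying on the ledge, about 190 mm long and 22 mm thick, cross handle 80 mm, beside the press bar about 80 mm away from it. Origin: on the ledge under the middle of the shaft, x towards the point.
- clay_pot: Empty terracotta pot, 84 mm across, 75 mm high, off to one side. Origin: centre of its underside.
- seed_tin: Aluminium tin 72 mm across, 85 mm high, off to one side. Origin: centre of its underside.
- twine_spool: Cork spool 60 mm across, 60 mm high, off to one side. Origin: centre of its underside.
- mug: White mug 80 mm across, 90 mm high, off to one side. Origin: centre of its underside.

How it is judged (in metres and radians):
On the way, in this order (a step that is already met when the one before it is completed fails the run):
1. a finger holds the bar down while the holder is still on the near side of the catch (value of joint catch above 0.007 m and x of tab_back in the frame of rail_unit below -0.01 m and contact force between the fingers and press_bar above 0.5 N), for 0.1 s.
2. the holder is passing the catch while a finger holds the bar down (value of joint catch above 0.0065 m and x of tab_back in the frame of rail_unit between -0.005 and 0.011 m and contact force between the fingers and press_bar above 0.5 N).
At the end, for the whole second after the job is handed in: The holder is home within 7 mm of the end stop (tab's rear face beyond +18 mm along the rail) and at rest, the catch has sprung up behind it (pressed less than 2 mm), and the pot stands upright (within 0.1 rad) on the holder's floor (x of tab_back in the frame of rail_unit above 0.018 m and value of joint catch below 0.002 m and linear speed of tab_back below 0.01 m/s and angle between pot_mid's own z axis and vertical below 0.1 rad and z of pot_mid in the frame of rail_unit between 0.075 and 0.088 m); the robot touches nothing.
It fails at once if the pot is touched by the robot (contact force between any of the fingers, the arm and pot above 0.5 N).
It fails at once if the pot is lifted out of its holder or tipped (z of pot_mid in the frame of rail_unit above 0.096 m or angle between pot_mid's own z axis and vertical above 0.3 rad).
It fails at once if the tab is pinched between the fingers (contact force between the fingers and tab_back above 0.5 N and contact force between the fingers and tab_front above 0.5 N).
It fails at once if the holder is rammed against the raised catch (over 20 N) (contact force between fin and lug above 20 N).
It fails at once if a bystander is moved more than 25 mm (distance of any of spray, dibber, clay_pot, seed_tin, twine_spool, mug from where it was at the start of the episode above 0.025 m).
It also fails if it takes over 35 s, if anything falls off the work surface, if the arm or the gripper's body presses on something with over 40 N, if the wrist force passes 120 N, or if a joint passes its speed limit or range.

## Working session

There is one attempt and no reset: what is moved stays moved. The work goes in short steps, each a Python script; the robot and the scene stay as the last script left them, time stands still between calls to the robot, and variables do not carry over. Pictures are saved under pics/ and viewed, at most 10 in all, crops included, and the job is handed in when it is done.

```bash
mkdir -p pics
cat > h.py <<'E'
import numpy as np, cv2
from station import robot, fingers, vision, workorder, recognise
def ray(cam,u,v):
    c=vision.calibration(cam);K=np.array(c["mtx"]);E=np.array(c["extrinsics"])
    d=np.array([(u-K[0,2])/K[0,0],(v-K[1,2])/K[1,1]]);s=d.copy()
    for _ in range(30): s=d/(1+c["k1"]*(s@s))
    R=E[:3,:3];return -R.T@E[:3,3], R.T@np.array([s[0],-s[1],-1])
def at_z(cam,u,v,z):
    o,d=ray(cam,u,v);return o+d*(z-o[2])/d[2]
def proj(cam,p):
    c=vision.calibration(cam);K=np.array(c["mtx"]);E=np.array(c["extrinsics"])
    q=E[:3,:3]@np.array(p)+E[:3,3];s=np.array([q[0],-q[1]])/-q[2]
    s=s*(1+c["k1"]*(s@s));return K[0,0]*s[0]+K[0,2],K[1,1]*s[1]+K[1,2]
E
python3 - <<'E'
from h import *
for cam in("top","side"):
    im=vision.grab_frame(cam);cv2.imwrite(f"pics/{cam}0.png",cv2.resize(im[:,:,::-1],(800,600),interpolation=cv2.INTER_CUBIC))
    print(cam,ray(cam,256,192))
    for n in["rail_unit","press_bar","tab_back","lug","pot_mid","spray","dibber","clay_pot","seed_tin","twine_spool","mug"]:
        print(n,[(np.round(r["rect"],1).tolist(),round(r["p"],2)) for r in recognise(n,cam)[:2]])
print(robot.current_time_s())
E
```

```text
top (array([0.45718452, 0.00958347, 1.28947833]), array([ 0.15541198,  0.02407942, -0.98774215]))
rail_unit [([287.9, 217.6, 111.4, 120.1], 0.96)]
press_bar [([312.2, 205.1, 41.8, 48.9], 0.76)]
tab_back []
lug []
pot_mid [([289.4, 234.1, 30.4, 26.3], 0.76)]
spray [([241.6, 175.2, 20.7, 24.6], 0.81), ([401.4, 252.2, 31.9, 26.7], 0.63)]
dibber [([335.6, 196.6, 45.3, 55.1], 0.7), ([313.7, 206.8, 42.0, 51.6], 0.6)]
clay_pot [([400.5, 251.8, 31.7, 27.9], 0.97)]
seed_tin [([391.4, 198.2, 24.1, 24.6], 0.86), ([131.3, 260.6, 24.8, 16.9], 0.29)]
twine_spool [([131.4, 262.1, 23.1, 19.0], 0.7), ([289.6, 236.9, 29.5, 27.9], 0.69)]
mug [([125.0, 194.6, 33.2, 35.6], 0.68)]
side (array([ 0.34662831, -0.85149512,  1.01904596]), array([ 0.19263194,  0.66958423, -0.71762256]))
rail_unit [([254.7, 234.8, 123.4, 100.1], 0.73)]
press_bar [([276.1, 240.5, 40.5, 44.2], 0.67)]
tab_back []
lug []
pot_mid [([234.5, 207.6, 26.2, 40.3], 0.84)]
spray [([282.2, 173.8, 23.2, 44.4], 0.71), ([270.8, 241.4, 7.5, 9.4], 0.25)]
dibber [([293.2, 261.5, 50.2, 56.7], 0.81)]
clay_pot [([250.3, 331.9, 33.8, 42.1], 0.68)]
seed_tin [([314.3, 309.9, 29.6, 36.5], 0.57)]
twine_spool [([187.2, 137.9, 13.6, 22.7], 0.81)]
mug [([236.5, 118.9, 32.2, 27.0], 0.74)]
1.2
```

View pics/top0.png

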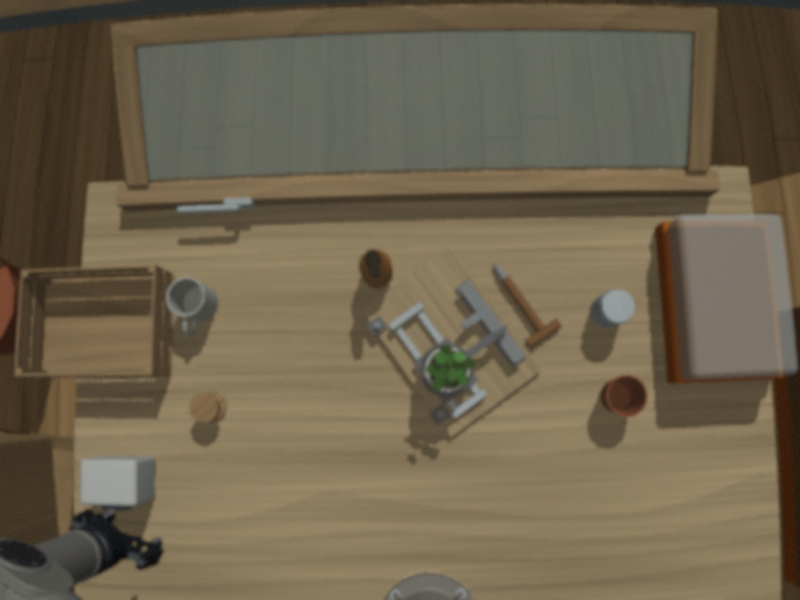

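View pics/side0.png

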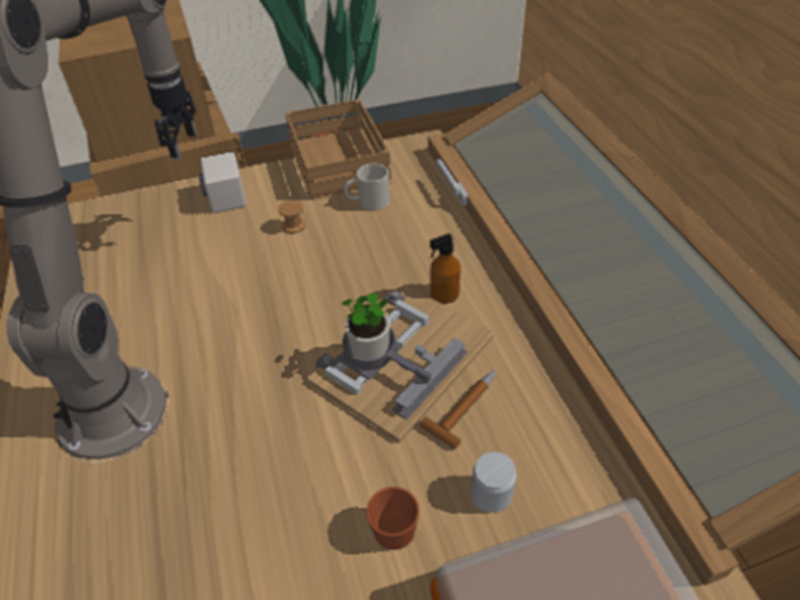

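The top view shows the bar from about (465,285) to (518,360), the tab near (500,338), the pot at (448,368) and the spray at (376,268). In the side view the bar runs from (400,410) to (463,345), with the tab at about (430,370). I'll zoom in on both.

Run:
```python
from h import *
for cam,(x,y) in(("top",(255,165)),("side",(225,195))):
    ims=[vision.grab_frame(cam).astype(float) for _ in range(4)]
    im=np.mean(ims,0).astype(np.uint8)
    cv2.imwrite(f"pics/{cam}1.png",cv2.resize(im[y:y+75,x:x+100,::-1],(800,600),interpolation=cv2.INTER_CUBIC))
```

```text
(no output)
```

View pics/top1.png

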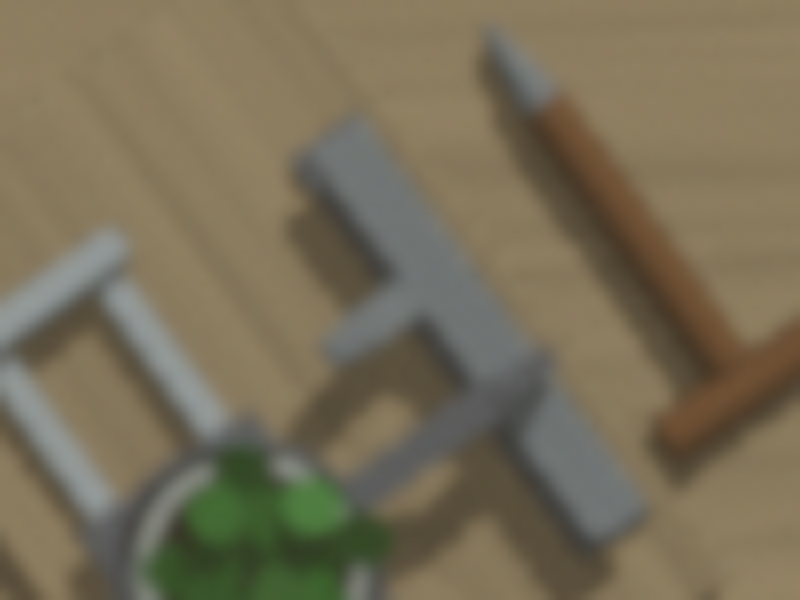

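View pics/side1.png

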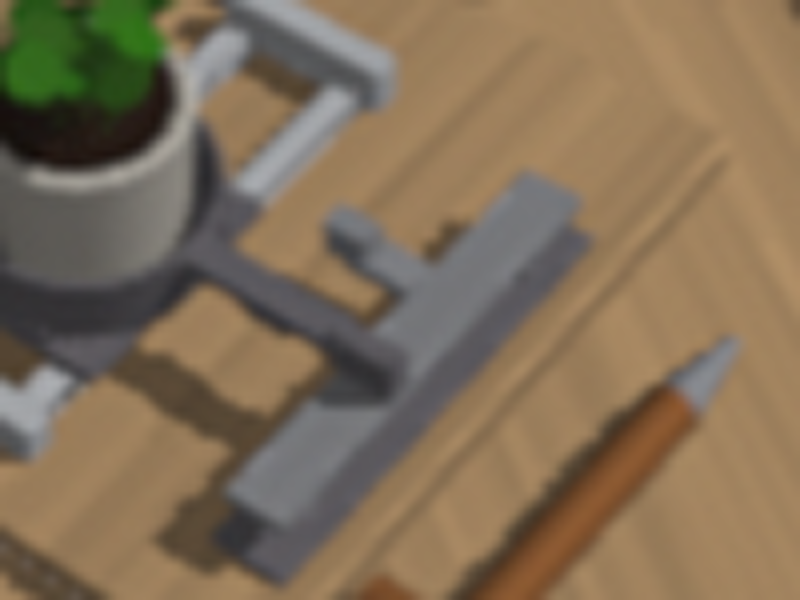

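The zoom shows the bar's top-face corners clearly: top crop (312,165), (370,120), (648,505), (595,545) and side crop (523,170), (580,203), (285,530), (228,495). The tab is at top crop (530,390) and side crop (375,365), and the lug lies ahead of it.

```bash
cat >> h.py <<'E'
def cr(cam,u,v):
    x,y={"top":(255,165),"side":(225,195)}[cam];return x+(u+.5)/8-.5,y+(v+.5)/8-.5
def tri(a,b):
    (o1,d1),(o2,d2)=ray("top",*cr("top",*a)),ray("side",*cr("side",*b))
    d1=d1/np.linalg.norm(d1);d2=d2/np.linalg.norm(d2)
    t=np.linalg.lstsq(np.c_[d1,-d2],o2-o1,rcond=None)[0];p,q=o1+t[0]*d1,o2+t[1]*d2
    return (p+q)/2,np.linalg.norm(p-q)
E
python3 - <<'E'
from h import *
T=[(312,165),(370,120),(648,505),(595,545)];S=[(523,170),(580,203),(285,530),(228,495)]
C={}
for c,L in(("top",T),("side",S)):
    P=np.array([at_z(c,*cr(c,*p),.05)[:2] for p in L]);m=P.mean(0)
    d=(P[0]+P[1]-P[2]-P[3])/2;w=(P[0]+P[3]-P[1]-P[2])/2
    print(c,P.round(3).tolist(),"c",m.round(4),"len",np.linalg.norm(d),"w",np.linalg.norm(w),"yaw",np.degrees(np.arctan2(d[1],d[0])),np.degrees(np.arctan2(w[1],w[0]))-90)
    C[c]=(m,d)
for a,b in zip(T,S): print(tri(a,b))
m=(C["top"][0]+C["side"][0])/2;d=C["top"][1]+C["side"][1];ex=d/np.linalg.norm(d);ey=np.array([-ex[1],ex[0]])
print("m",m,"yaw",np.degrees(np.arctan2(ex[1],ex[0])))
# tab top corners estimates at z=.074, lug ~.06
for n,c,p,z in[("tab rear -y",'top',(550,385),.074),("tab front -y",'top',(543,352),.074),("tab rear+y",'top',(512,428),.054),("tab rear top -y",'side',(390,375),.074),("tab rear bot -y",'side',(390,402),.054),("tab front -y",'side',(408,350),.074),
  ("tab rear top +y",'side',(330,352),.074),("lugtop",'side',(355,220),.06),("lug",'top',(350,345),.06)]:
    q=at_z(c,*cr(c,*p),z)[:2]-m;print(n,c,(q@ex).round(4),(q@ey-.085).round(4))
# spray / pot in bar frame
for n,c,px,z in[("pot",'side',(234.5,207.6),.1),("pot",'top',(289.4,234.1),.12),("clay",'top',(400.5,251.8),.04),("tin","top",(391.4,198.2),.04),("spray","top",(241.6,175.2),.1)]:
    P=at_z(c,*px,z);q=P[:2]-m;print(n,P.round(3),(q@ex).round(4),(q@ey-.085).round(4))
E
```

```text
top [[0.671, -0.079], [0.689, -0.103], [0.533, -0.206], [0.519, -0.184]] c [ 0.6029 -0.143 ] len 0.18566957126916608 w 0.027766310336115225 yaw 34.082300213192305 35.78797371522636
side [[0.675, -0.08], [0.689, -0.103], [0.535, -0.209], [0.521, -0.188]] c [ 0.6049 -0.1454] len 0.18767499200537208 w 0.026321840064315944 yaw 34.738951993731575 33.631569738169915
(array([ 0.6730583 , -0.0796591 ,  0.04905885]), np.float64(0.003751510467489206))
(array([ 0.6890515 , -0.10295462,  0.04946133]), np.float64(0.0008597081591788607))
(array([ 0.53474871, -0.20664855,  0.04608149]), np.float64(0.0020671133088594022))
(array([ 0.52000615, -0.18524624,  0.04556514]), np.float64(0.0025888107558377266))
m [ 0.60387919 -0.14422518] yaw 34.41238972564969
tab rear -y top -0.0328 -0.0889
tab front -y top -0.021 -0.0944
tab rear+y top -0.0375 -0.0703
tab rear top -y side -0.0311 -0.1001
tab rear bot -y side -0.0287 -0.0984
tab front -y side -0.0182 -0.0987
tab rear top +y side -0.0355 -0.0766
lugtop side 0.0289 -0.0399
lug top 0.0254 -0.0377
pot [ 0.512 -0.035  0.1  ] -0.0136 0.0571
pot [ 0.514 -0.057  0.12 ] -0.0249 0.0377
clay [ 0.452 -0.411  0.04 ] -0.2761 -0.2191
tin [ 0.623 -0.393  0.04 ] -0.1245 -0.3007
spray [0.697 0.081 0.1  ] 0.2045 0.0484
```

The bar fits the stated size: about 187 x 27 mm at z≈0.048, yaw 34.4°, centre (0.604, -0.1445). The tab's rear face is at about -35 mm, which also matches. I'll shut the fingers and press the bar behind the tab.

```bash
cat >> h.py <<'E'
YAW=34.4;a=np.radians(YAW);EX=np.array([np.cos(a),np.sin(a),0]);EY=np.array([-EX[1],EX[0],0]);M=np.array([.604,-.1445,0])
def W(x,y,z): return M+x*EX+y*EY+[0,0,z]   # x,y from bar centre
def st(t=""):
    p=robot.current_tool_pos();f=np.array(robot.current_contact_force());q=np.array(p)-M
    print(t,"t",round(robot.current_time_s(),2),"x %.4f y %.4f z %.4f"%(q@EX,q@EY,p[2]),"F rail",np.round([f@EX,f@EY,f[2]],2))
E
python3 - <<'E'
from h import *
print(robot.tip_reach,robot.current_eef_rot())
fingers.gripper_to(0.0)
best=None
for y in(YAW,YAW-180):
    j=robot.inverse_kinematics(W(-.066,-.003,.15),[180,0,y]);print(y,None if j is None else np.round(j,1))
    if j is not None and (best is None or abs(j[6])<best[0]): best=(abs(j[6]),y)
y=best[1];o=[180,0,y];open("yaw","w").write(str(y))
robot.move_to(W(-.066,-.003,.30),o);st()
robot.line_to(W(-.066,-.003,.09),o,velocity=.2);robot.pause(.3);st("above")
print(robot.line_to(W(-.066,-.003,.052),o,velocity=.02,f_stop=5.2));robot.pause(.2);st("pressed")
E
```

```text
0.017 [1.79998181e+02 1.71431075e-03 1.54060867e+02]
34.4 [-18.6  33.6  53.1  91.4 -28.2  69.4 -15.5]
-145.6 [ -9.8  29.1  38.3  91.  -19.2  66.6 157.1]
 t 5.01 x -0.0646 y -0.0020 z 0.2997 F rail [-0.11 -0.57  0.37]
above t 6.51 x -0.0658 y -0.0033 z 0.0907 F rail [-0.03  0.59 -0.46]
True
pressed t 8.32 x -0.0660 y -0.0030 z 0.0548 F rail [-0.03  0.8   5.15]
```

Run:
```python
from h import *
o=[180,0,float(open("yaw").read())];z=.0542
for x in(-.045,-.030,-.015):
    r=robot.line_to(W(x,-.003,z),o,velocity=.03,f_stop=9);st(str(r))
    if r: break
im=vision.grab_frame("side");cv2.imwrite("pics/side2.png",cv2.resize(im[180:270,215:335,::-1],(800,600),interpolation=cv2.INTER_CUBIC))
```

```text
False t 9.18 x -0.0472 y -0.0041 z 0.0545 F rail [-2.84  0.08  4.39]
False t 9.82 x -0.0330 y -0.0044 z 0.0545 F rail [-4.05  0.45  5.64]
False t 10.47 x -0.0180 y -0.0044 z 0.0545 F rail [-4.11 -0.01  4.99]
```

View pics/side2.png

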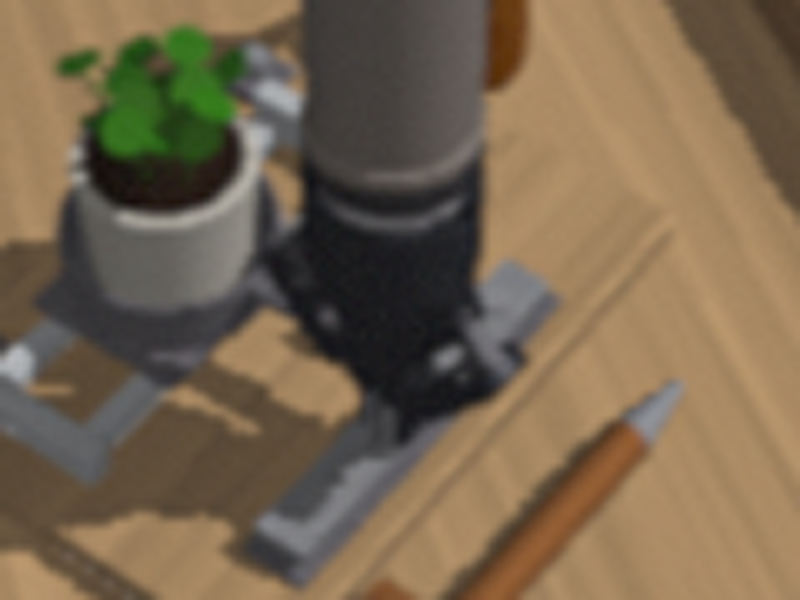

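The bar is down and the holder is moving, with its ring at about (150,330) and the pot upright. I'll push on to the end stop, back off, then lift.

Run:
```python
from h import *
o=[180,0,float(open("yaw").read())];z=.0542
for x in(0,.010,.022,.03):
    r=robot.line_to(W(x,-.003,z),o,velocity=.025,f_stop=8);st(str(r))
    if r: break
```

```text
False t 11.28 x -0.0033 y -0.0045 z 0.0545 F rail [-4.48 -0.79  5.64]
False t 11.82 x 0.0069 y -0.0045 z 0.0545 F rail [-4.57  0.36  5.31]
False t 12.46 x 0.0188 y -0.0046 z 0.0545 F rail [-4.48 -0.08  5.38]
False t 12.93 x 0.0269 y -0.0046 z 0.0545 F rail [-4.34  0.37  5.88]
```

Run:
```python
from h import *
for c,(x,y) in(("side",(215,170)),("top",(245,160))):
    im=vision.grab_frame(c);cv2.imwrite(f"pics/{c}3.png",cv2.resize(im[y:y+90,x:x+120,::-1],(800,600),interpolation=cv2.INTER_CUBIC))
```

```text
(no output)
```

View pics/side3.png

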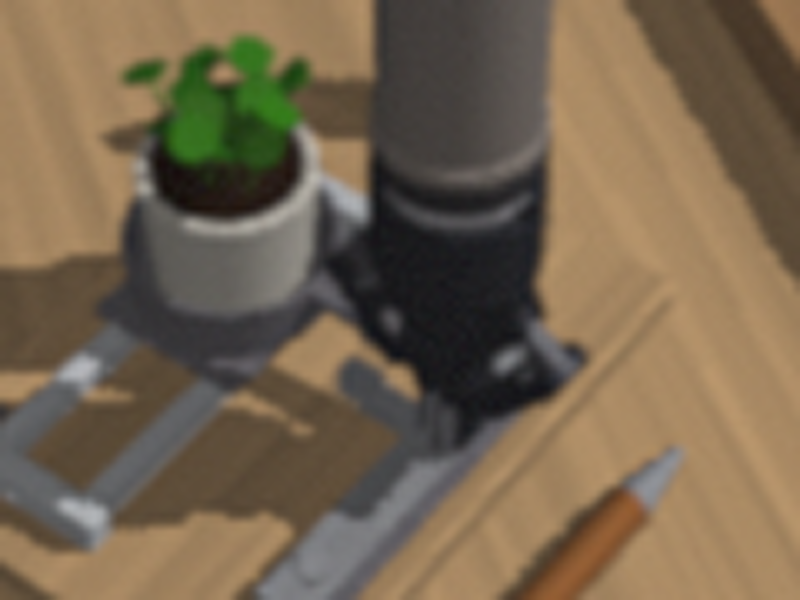

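View pics/top3.png

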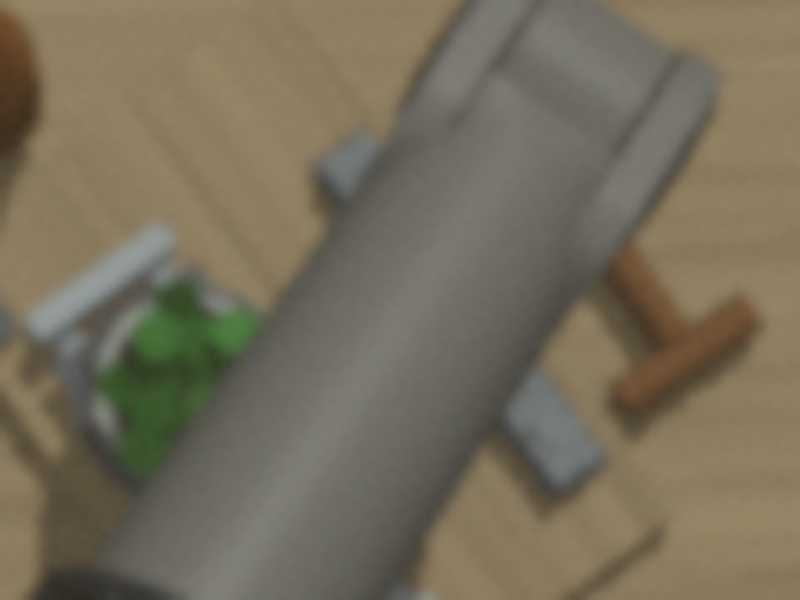

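The holder has passed the lug and the ring is now close to the end-stop bar (top crop, about (165,260)). I'll keep pushing until the stop shows in the force.

Run:
```python
from h import *
o=[180,0,float(open("yaw").read())];z=.0542
for x in(.036,.042,.048,.054,.060):
    r=robot.line_to(W(x,-.003,z),o,velocity=.02,f_stop=7);st(str(r))
    f=np.array(robot.current_contact_force())@EX
    if r or f<-9: break
robot.pause(.3);st("held")
```

```text
False t 13.47 x 0.0327 y -0.0046 z 0.0545 F rail [-3.77 -0.23  4.47]
False t 13.93 x 0.0376 y -0.0046 z 0.0545 F rail [-6.36  0.83  6.38]
True t 14.18 x 0.0374 y -0.0046 z 0.0546 F rail [-1.31  1.79  4.7 ]
held t 14.47 x 0.0374 y -0.0046 z 0.0546 F rail [-1.42 -0.67  4.39]
```

It hit a hard stop after about 83 mm of travel, which fits a start near -58 mm and home at +25 mm. Now I'll back off and release.

Run:
```python
from h import *
o=[180,0,float(open("yaw").read())]
robot.line_to(W(.030,-.003,.0545),o,velocity=.03);st("backed")
robot.line_to(W(.030,-.003,.30),o,velocity=.12);st("up")
robot.move_j([-66.446,17.813,0.802,86.603,-0.252,75.585,-1.558]);st("away")
for c,(x,y) in(("side",(225,195)),("top",(245,160))):
    im=vision.grab_frame(c)
    cv2.imwrite(f"pics/{c}4.png",cv2.resize(im[y:y+75,x:x+100,::-1],(800,600),interpolation=cv2.INTER_CUBIC))
```

```text
backed t 14.88 x 0.0307 y -0.0033 z 0.0551 F rail [ 3.01 -1.22  4.12]
up t 17.07 x 0.0299 y -0.0027 z 0.2993 F rail [-0.03  0.05 -0.26]
away t 19.68 x 0.0622 y 0.7311 z 0.2482 F rail [-0.62 -0.28  0.35]
```

View pics/side4.png

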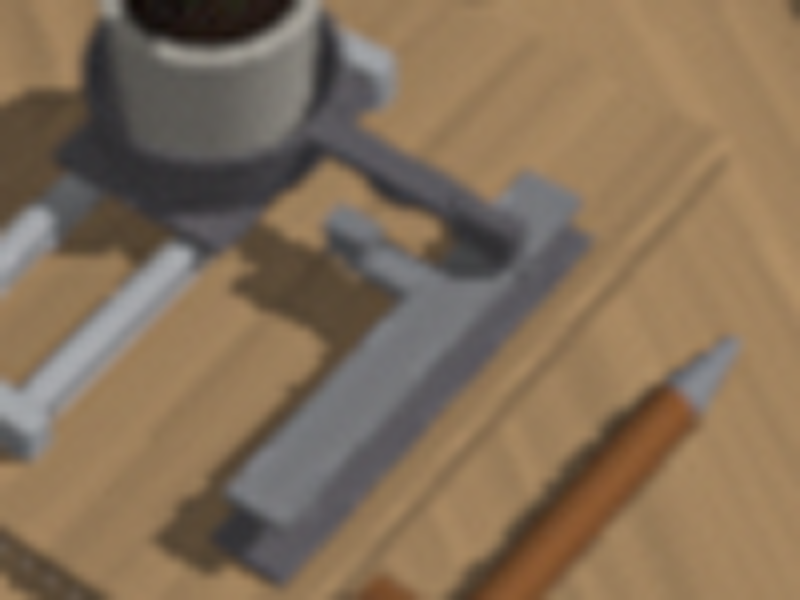

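View pics/top4.png

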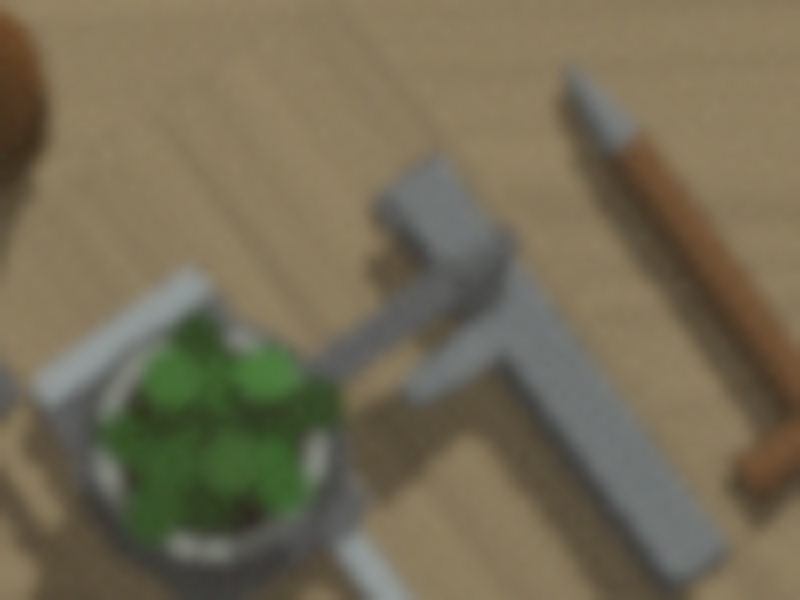

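The holder is against the end stop (top crop, about (120,340)). In the side crop the bar is back at its original corners, (228,495) and (523,170), so the catch is up behind the arm. The pot stands upright and the dibber hasn't moved.

```bash
python3 -c "
from station import workorder
print(workorder.close_job())"
```

```text
the job is handed in; nothing more can be done
None
```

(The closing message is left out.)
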